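# Hold a slipped spindle collar on its set-screw flat

## Robot

A 6-joint arm with a two-finger parallel gripper is mounted at the origin on the work surface. World frame = base frame: x ahead of the robot, y to its left, z up, the work surface at z = 0. Lengths are in m, angles in rad, forces in N, time in s.
With the tool pointing down it reaches from about 0.225 to 0.875 m from the base axis. Payload 3.4 kg.
Tool frame: the origin (TCP) lies midway between the tips of the shut fingers; the grasp point (between the pads) lies 19 mm behind it (manip.pinch_z is the distance from the TCP to the grasp point, in m); z points along the fingers, y is the line along which they close (so a half turn about z gives the same grasp; the last joint's range is limited). The gripper opens to 85 mm and grips with 20 to 120 N. Pads are 22 mm wide; open, the fingers measure 114 mm over their backs; the gripper's body (76 mm by 85 mm) begins 54 mm behind the grasp point. The pads swing forward as they close: fully open they stand 13 mm farther back than shut.
Start: joints at [1.086, 0.276, 1.505, -0, 1.361, -0.121], TCP at [0.205, 0.537, 0.204] pointing down, gripper open.
Joint ranges: [-2.89, 2.89], [-0.75, 2.08], [0.22, 2.7], [-1.18, 4.32], [0.11, 2.71], [-2.7, 2.7]. Speed limits (rad/s): [2.57, 2.57, 3.14, 3.14, 3.14, 3.14].

## Interface

Orientations are given as a unit quaternion [w, x, y, z].
In Python, from rig import manip gives the robot as it stands.
- The arm moves only by the tool carry_out, never from a script. Its arguments are lists of equal length, an entry for each row: "delta_pos": the shift along the tool's x, y, z scaled (see below), a list of three; "turn": the turn, a rotation vector about the tool's x, y, z scaled (see below), a list of three; "claw": the closure, from -1 (fully open) to 1 (shut). A call has 1 to 12 rows; each row is the pose to reach, as a shift and turn from the pose commanded when the call began, along the tool's axes at that moment; what a row does not reach only later rows make up. The controller multiplies each number of a shift by 400 mm and each number of a turn by 30 degrees. A row lasts 1/10 s, in which the tool goes at most 50 mm and 8.59 degrees, less where a joint would pass 70% of its speed; a pose out of reach is approached as far as the arm can. A call with a number of a shift or a turn outside -1 to 1 is refused whole. A call with a gripper value outside its range is refused whole. The fingers move at their own pace and stop on an object; "force" is the grip in N (left out, the last holds). Time passes only in rows, so rows that repeat a pose let the fingers close. It gives the time, the measured TCP pose, the force, the opening and the grip force at its end, in the units of the state.
- manip.get_state(): the state, without advancing time (a new reading comes with each control period).
- manip.get_image(name): name is "side" or "top" or "wrist"; returns a dict with "image" (420x560x3 uint8, red, green, blue), "z_map" (420x560 float32, m along the optical axis (not along the pixel's ray), 0 where there is no reading), "fx", "fy", "cx", "cy" (pixels), "world_to_cam" (4x4, takes a point from world to camera coordinates). Camera axes: x right, y down, z forward; pixel columns grow to the right and rows downward; lengths in m; the calibration is good to about 2 mm. The wrist camera is an equidistant fisheye: a pixel r from the principal point sees the ray r / f radians off the axis. A picture is of the moment at which its call begins.
- manip.sign_off(): hands the job in; it is judged then, once.
Trained networks look in the newest picture that a camera, given by its name, has taken for a name from the list of things; names that differ only in an ending like _2 or _b are one class to them, and where a whole thing is asked for, a point or a joint stands for the part that bears it (a point fixed in the world has none). Each returns a list of dicts, best first, with "score" (0 to 1); they miss things now and then, are a little off and sometimes report something else, mostly with a low value. They report only what shows in the picture. A call takes as long as a camera call.
- manip.spot_in(camera, query): "point" ([x, y, z] in m, in world coordinates, good to about 4 mm: the middle of the surface that is visible of it).
- manip.place_of(camera, query): "point" ([x, y, z] in m, in world coordinates, good to about 4 mm: a listed point, or the origin of a listed thing).
The state is a dict: "clock": time; "qpos": joint angles; "qd": joint speeds; "effort": joint torques, N m; "position": TCP position; "ee_rot": TCP orientation; "contact_force": force on the tool from outside, world axes, zero at the start; "moment": the same for the moment, N m; "width": finger opening in m; "gripper_force": force on a finger pad.
Only numpy, scipy, OpenCV 4.12 (cv2) and the standard library are available. Lean on these libraries where they do the work, as an engineer would, in place of code of your own. Each camera call takes 0.05 s, during which the arm holds its last target. There are 200 camera calls.

## Task

The collar that carries the tube carousel has slipped down the fraction collector's spindle. On the keypad press the wide stop key fully and let it come up, then the spindle-release key (the small key furthest from it), and no other key; then pinch the spindle end on its filed flat and turn it until the flat faces squarely to the keypad side. Lastly take the collar, turn it so that its thumbscrew stands over the flat, slide it up until the thumbscrew is half-way along the flat, and finish the program still holding it there, steady, so that I can tighten the screw; leave the other things where they are.

Things in the scene. Friction and masses are not known exactly. Their poses are not given: they have to be found in the camera images.
- column (a point): Foot of the unit's dispensing column on the deck: a 12 mm post up to 230 mm above the bench, 115 mm behind and 128 mm left of the spindle; its 100 mm arm at the top is swung outwards, away from the spindle
- unit: Fraction-collector drive unit, white housing fixed to the bench. Origin on the spindle axis at bench level; -x is the front (keypad side), +y is left seen from there, z up. Deck at z = 72 mm, x -100 to 140 mm, y +-150 mm. Bearing boss in it, 26 mm diameter, top at z = 98 mm (48 mm flange, 6 mm high, at its foot). Front ledge with the keypad, x -200 to -100 mm, at z = 46 mm
- spindle (a joint): Turn of the spindle about its vertical axis, rad, counter-clockwise positive from above; 0 when the flat faces squarely to the keypad side. Turns against a friction of 0.06 N m and stays where left. Steel shaft, 16 mm diameter, 44 mm long above the boss: lower 18 mm round, upper 26 mm with one flat
- spindle_flat (a point): The spindle's one flat, 2.5 mm deep, 11.6 mm wide, 26 mm long, up to the end. Origin in the middle of its face, 5.5 mm from the axis, 31 mm above the boss; -x points squarely out of the flat, z up. Fingers closed squarely on the flat and the round back are 13.5 mm apart, not 16, centred 1.25 mm from the axis away from the flat
- spindle_end (a point): Centre of the spindle's upper end, on its axis (142 mm above the bench)
- collar: Loose aluminium collar round the spindle: 36 mm diameter, 18 mm bore, 14 mm high, about 60 g. Origin at the centre of its underside, z up. Lies on the boss, slides and turns freely on the spindle, falls back when let go. Its thumbscrew stands out along -x; the +y and -y sides are free for fingers. Raised 24 mm from the boss, its thumbscrew is half-way along the flat
- thumbscrew (a point): Middle of the thumbscrew's head (12 mm diameter, 9 mm long), 29.5 mm from the collar's axis, 7 mm above its underside; the head's end is 34 mm from the axis. The screw is backed off and does not touch the spindle
- key_stop (a joint): Travel of the wide stop key (20 x 42 mm, right end of the keypad), m: 0 up, 0.004 fully pressed; spring return, about 4 N when fully down
- key_stop_top (a point): Centre of the top of the stop key, 54 mm above the bench when up; keys stand 8 mm proud of the ledge
- key_release (a joint): Travel of the spindle-release key (18 x 18 mm, left end of the row of three small keys, 40 mm from centre to centre), m: 0 up, 0.004 fully pressed; about 4 N when fully down
- key_release_top (a point): Centre of the top of the release key, 54 mm above the bench when up
- key_a (a joint): Travel of the small key next to the stop key, m; not to be pressed
- key_b (a joint): Travel of the middle small key, m; not to be pressed
- hub_nut: Steel hub nut, 30 mm diameter, 13 mm high, on the unit's deck, right rear; origin at the centre of its underside; bystander
- carousel: Round tube carousel with capped tubes, 190 mm diameter, 111 mm high, on the bench left of the unit; origin at the centre of its underside; bystander
- tube_rack: Green rack with capped tubes, 110 x 180 mm, 115 mm high, on the bench right of the unit; origin at the centre of its underside; bystander
- wash_bottle: White wash bottle, 72 mm diameter, 206 mm high, on the bench left of the keypad; origin at the centre of its underside; bystander
- beaker: Glass beaker, 68 mm diameter, 90 mm high, on the bench right of the keypad; origin at the centre of its underside; bystander
- screwdriver: Screwdriver lying on the bench along the unit's right side; bystander
- petri_dish: Closed Petri dish, 90 mm diameter, 15 mm high, on the bench in front of the keypad; origin at the centre of its underside; bystander

How it is judged:
By the outcome, as a careful person would: the job done as asked, in the order asked, and still so for the second after the job is handed in, while the arm keeps its last pose, push and grip.
It also fails if it takes over 48 s, if anything falls off the work surface, if the arm or the gripper's body presses on something with over 40 N, if the wrist force passes 120 N, or if a joint passes its speed limit or range.

## Working session

There is one attempt and no reset: what is moved stays moved. The work goes in short steps, Python scripts to look and compute and a tool call to move; the robot and the scene stay as the last step left them, time stands still between calls to the robot, and variables do not carry over. Pictures are saved under pics/ and viewed, at most 11 in all, crops included, and the job is handed in when it is done.

Besides the shell and the picture viewer there is one more tool, called after "Request:" as a command line: name --argument value ..., lists and objects as JSON in quotes. carry_out: Moves the arm, as the interface text tells. Shifts and turns lie within -1 to 1; 1 stands for 400 mm of shift or 30 degrees of turn. Its arguments: {"type":"object","properties":{"delta_pos":{"type":"array","items":{"type":"array","items":{"type":"number","minimum":-1,"maximum":1}}},"turn":{"type":"array","items":{"type":"array","items":{"type":"number","minimum":-1,"maximum":1}}},"claw":{"type":"array","items":{"type":"number"}},"force":{"type":"number"}},"required":["delta_pos","turn","claw"]}

```bash
ls; mkdir -p pics; cat > h.py <<'E'
import numpy as np, cv2
from rig import manip
from scipy.spatial.transform import Rotation as R
def save(im,name,crop=None,sc=1):
    a=im['image'][:,:,::-1]
    if crop: a=a[crop[1]:crop[3],crop[0]:crop[2]]
    cv2.imwrite('pics/'+name,cv2.resize(a,None,fx=sc,fy=sc,interpolation=cv2.INTER_CUBIC))
def world(im,u,v,z=None):
    z=im['z_map'][v,u] if z is None else z
    p=np.array([(u-im['cx'])/im['fx']*z,(v-im['cy'])/im['fy']*z,z,1])
    return (np.linalg.inv(im['world_to_cam'])@p)[:3]
def pose():
    s=manip.get_state();q=s['ee_rot'];return np.array(s['position']),R.from_quat([q[1],q[2],q[3],q[0]]),s
E
cat > a.py <<'E'
from h import *
p,r,s=pose();print(p,r.as_matrix().round(3).tolist(),s['width'],s['clock'],s['contact_force'])
a=manip.get_image('top');b=manip.get_image('side');save(a,'top0.png');save(b,'side0.png')
for i in (a,b):print(i['fx'],np.linalg.inv(i['world_to_cam'])[:3].round(3).tolist())
for c in('top','side'):
  for n in('unit','spindle_end','spindle_flat','collar','thumbscrew','key_stop_top','key_release_top','column'):
    d=manip.place_of(c,n);print(c,n,[(np.round(x['point'],4).tolist(),round(x['score'],2)) for x in d[:2]])
print(manip.get_state()['clock'])
E
python3 a.py
```

```text
pics
[0.20433415 0.53685377 0.20263104] [[-0.935, 0.356, -0.001], [0.356, 0.935, -0.002], [0.0, -0.002, -1.0]] 0.08566521725551807 0.0 [ 0.17228881  0.10998944 -0.64793468]
459.7395619179485 [[-0.006, -0.999, 0.051, 0.493], [-1.0, 0.006, 0.013, -0.004], [-0.013, -0.051, -0.999, 1.341]]
380.8224854667316 [[-0.992, -0.066, 0.105, 0.432], [-0.123, 0.614, -0.779, 0.957], [-0.013, -0.786, -0.618, 0.847]]
top unit [([0.6266, 0.0587, -0.0071], 0.85)]
top spindle_end [([0.4699, 0.1107, 0.0575], 0.59), ([0.6303, 0.0603, 0.1431], 0.45)]
top spindle_flat [([0.6306, 0.0514, 0.1298], 0.47), ([0.521, 0.5116, -0.0026], 0.2)]
top collar [([0.4683, -0.0206, 0.0566], 0.62), ([0.536, -0.5054, 0.001], 0.62)]
top thumbscrew [([0.5986, 0.0694, 0.1075], 0.56)]
top key_stop_top [([0.4696, -0.0244, 0.0556], 0.48)]
top key_release_top [([0.5385, -0.5027, 0.0018], 0.63), ([0.4666, 0.1093, 0.0544], 0.61)]
top column [([0.7384, 0.1939, 0.077], 0.58)]
side unit [([0.6275, 0.0605, -0.0008], 0.82), ([0.5212, 0.5107, 0.0014], 0.3)]
side spindle_end [([0.623, 0.0581, 0.1456], 0.56)]
side spindle_flat [([0.6237, 0.0506, 0.1316], 0.55)]
side collar [([0.6259, 0.0568, 0.1011], 0.63)]
side thumbscrew [([0.6007, 0.0683, 0.1033], 0.54)]
side key_stop_top [([0.4725, -0.0266, 0.0541], 0.63)]
side key_release_top [([0.5213, 0.5138, 0.002], 0.7)]
side column [([0.7357, 0.1894, 0.0709], 0.68)]
0.9
```

View pics/top0.png

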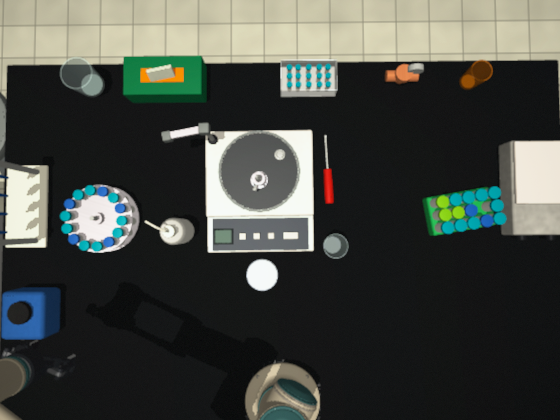

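View pics/side0.png

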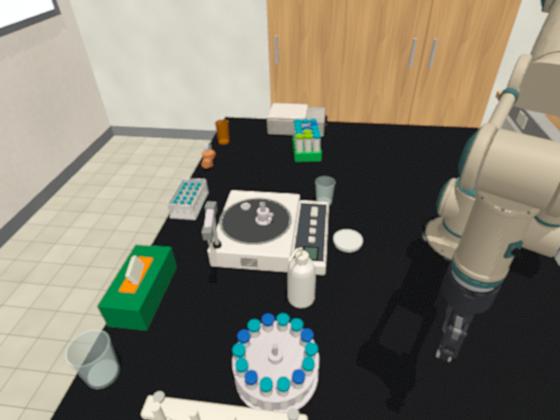

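The top view shows the unit turned by only a few degrees, with the stop key at px (290,236), the release key at (242,237) and the spindle at (259,180). Next I'll fit the unit's yaw and the key blobs and take a close crop.

```bash
cat > b.py <<'E'
from h import *
a=manip.get_image('top');save(a,'top1.png',(200,125,320,255),4.5)
v,u=np.mgrid[0:420,0:560];W=np.array([(u-a['cx'])/a['fx']*a['z_map'],(v-a['cy'])/a['fy']*a['z_map'],a['z_map'],np.ones_like(a['z_map'])])
P=np.einsum('ij,jvu->ivu',np.linalg.inv(a['world_to_cam']),W)
box=(abs(P[0]-.6)<.22)&(abs(P[1]-.06)<.17)
for n,m in(('deck',box&(abs(P[2]-.072)<.008)),('ledge',box&(abs(P[2]-.048)<.009))):
  pts=P[:2][:,m].T.astype(np.float32);k=cv2.minAreaRect(pts);print(n,m.sum(),k,np.median(P[2][m]))
m=(box&(P[0]<.52)&(abs(P[2]-.052)<.008)&(a['image'].min(2)>140)).astype(np.uint8)
n,l,st,c=cv2.connectedComponentsWithStats(m)
for i in range(1,n):
  if st[i,4]>15:
    s=l==i;print('key',c[i].round(1),st[i,4],P[:3,s].mean(1).round(4),np.ptp(P[:2,s],axis=1).round(3))
for z0,z1 in((.136,.15),(.102,.118)):
  s=box&(P[2]>z0)&(P[2]<z1)&(abs(P[0]-.625)<.05)&(abs(P[1]-.058)<.05);print(z0,s.sum(),P[:3,s].mean(1).round(4))
E
python3 b.py
```

```text
deck 8783 ((0.6472396850585938, 0.0617469921708107), (0.24049876630306244, 0.29968762397766113), 0.3893154263496399) 0.07180729082634274
ledge 3721 ((0.5482651591300964, 0.05976198613643646), (0.24164199829101562, 0.3009476363658905), 0.7702220678329468) 0.046315974574823615
key [210.  234.8] 113 [0.4738 0.2024 0.0467] [0.09  0.013]
key [310.5 235.9] 111 [ 0.4691 -0.0804  0.0466] [0.087 0.015]
key [242.2 235.9] 46 [0.4702 0.1112 0.0522] [0.017 0.018]
key [256.1 235.7] 43 [0.4707 0.0723 0.052 ] [0.017 0.018]
key [270.5 235.4] 37 [0.4713 0.0317 0.0534] [0.017 0.014]
key [289.9 235. ] 104 [ 0.472  -0.0225  0.0528] [0.02  0.039]
0.136 27 [0.6272 0.0622 0.1417]
0.102 123 [0.6217 0.0624 0.1104]
```

View pics/top1.png

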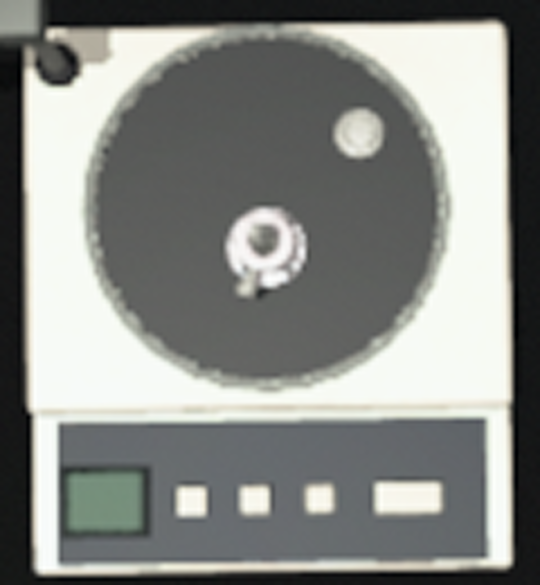

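```bash
cat > go.py <<'E'
import sys
from h import *
# args: x y z yaw(deg, direction of tool y)
x,y,z,yaw=map(float,sys.argv[1:5]);p,r,s=pose()
c,sn=np.cos(np.radians(yaw)),np.sin(np.radians(yaw))
T=R.from_matrix(np.array([[-sn,c,0],[c,sn,0],[0,0,-1]]).T.T)  # cols: x=(-s,c,0)?,y=(c,s,0),z=-z
M=np.column_stack(([-sn,c,0],[c,sn,0],[0,0,-1]));T=R.from_matrix(M)
d=r.inv().apply(np.array([x,y,z])-p)/.4;t=np.degrees((r.inv()*T).as_rotvec())/30
print('delta',d.round(4),'turn',t.round(4));Y=r.as_matrix()[:,1];print('pos',p.round(4),'yaw',np.degrees(np.arctan2(Y[1],Y[0])).round(2),'F',np.round(s['contact_force'],2),'M',np.round(s['moment'],3),'w',round(s['width'],4),s['clock'],'q6',round(s['qpos'][5],3),'g',s['gripper_force'])
E
python3 go.py .36 .25 .16 90.5; python3 go.py .472 -.0225 .080 90.5
```

```text
delta [-0.6187 -0.5333  0.1088] turn [ 2.000e-04  0.000e+00 -7.115e-01]
pos [0.2046 0.5374 0.2035] yaw 69.15 F [ 0.3   0.56 -0.88] M [-0.038  0.02   0.043] w 0.0855 0.95 q6 -0.121 g 0.0
delta [-1.1228 -1.0703  0.3087] turn [ 2.000e-04  0.000e+00 -7.115e-01]
pos [0.2046 0.5374 0.2035] yaw 69.15 F [ 0.3   0.56 -0.88] M [-0.038  0.02   0.043] w 0.0855 0.95 q6 -0.121 g 0.0
```

Request:
carry_out --delta_pos '[[-0.62, -0.53, 0.1], [-0.62, -0.53, 0.1], [-0.62, -0.53, 0.1], [-0.62, -0.53, 0.1], [-0.62, -0.53, 0.1], [-0.62, -0.53, 0.1], [-0.62, -0.53, 0.1], [-0.62, -0.53, 0.1]]' --turn '[[0, 0, -0.71], [0, 0, -0.71], [0, 0, -0.71], [0, 0, -0.71], [0, 0, -0.71], [0, 0, -0.71], [0, 0, -0.71], [0, 0, -0.71]]' --claw '[1, 1, 1, 1, 1, 1, 1, 1]' --force 40

```text
clock: 1.75
position: [0.3623, 0.2477, 0.1632]
ee_rot: [0.0, -0.001, 1.0, -0.001]
contact_force: [-0.3, 1.0, -0.5]
width: 0.0003
gripper_force: 0.0
```

```bash
python3 go.py .472 -.0225 .080 90.5
```

```text
delta [-0.2723 -0.6759  0.2092] turn [-0.0035  0.0004 -0.0115]
pos [0.3623 0.2477 0.1632] yaw 90.16 F [-0.34  1.01 -0.55] M [ 0.033 -0.033 -0.025] w 0.0003 1.75 q6 -1.13 g 0.0
```

Request:
carry_out --delta_pos '[[-0.272, -0.676, 0.15], [-0.272, -0.676, 0.15], [-0.272, -0.676, 0.15], [-0.272, -0.676, 0.15], [-0.272, -0.676, 0.15], [-0.272, -0.676, 0.15], [-0.272, -0.676, 0.209], [-0.272, -0.676, 0.209], [-0.272, -0.676, 0.209]]' --turn '[[0, 0, -0.01], [0, 0, -0.01], [0, 0, -0.01], [0, 0, -0.01], [0, 0, -0.01], [0, 0, -0.01], [0, 0, -0.01], [0, 0, -0.01], [0, 0, -0.01]]' --claw '[1, 1, 1, 1, 1, 1, 1, 1, 1]'

```text
clock: 2.65
position: [0.4714, -0.0175, 0.0798]
ee_rot: [-0.001, -0.007, 1.0, 0.0]
contact_force: [-0.0, -0.3, 0.1]
width: -0.0002
gripper_force: 0.0
```

```bash
python3 go.py .472 -.0225 .050 90.5; python3 - <<'E'
from h import *
w=manip.get_image('wrist');save(w,'w0.png');print(w['fx'],w['cx'],w['cy'],np.linalg.inv(w['world_to_cam'])[:3].round(3).tolist())
E
```

```text
delta [-0.0015 -0.0127  0.0745] turn [ 0.0019 -0.0029  0.0096]
pos [ 0.4714 -0.0175  0.0798] yaw 90.79 F [-0.04 -0.29  0.05] M [-0.037 -0.037  0.032] w -0.0002 2.65 q6 -1.77 g 0.0
325.19226210127806 284.11612703731345 201.91452615473077 [[-0.014, 0.966, 0.258, 0.407], [1.0, 0.013, 0.005, -0.019], [0.002, 0.258, -0.966, 0.25]]
```

View pics/w0.png

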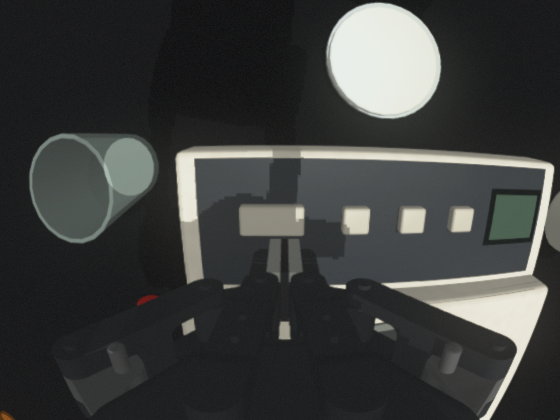

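The wrist view has the stop key at px (272,220), 5 mm to the −y side of the fingertips, which agrees with the top-view measurement. I'll press it now.

Request:
carry_out --delta_pos '[[-0.0015, -0.0127, 0.05], [-0.0015, -0.0127, 0.06], [-0.0015, -0.0127, 0.07], [-0.0015, -0.0127, 0.075], [-0.0015, -0.0127, 0.078], [-0.0015, -0.0127, 0.078], [-0.0015, -0.0127, 0.078]]' --turn '[[0, 0, 0], [0, 0, 0], [0, 0, 0], [0, 0, 0], [0, 0, 0], [0, 0, 0], [0, 0, 0]]' --claw '[1, 1, 1, 1, 1, 1, 1]'

```text
clock: 3.4
position: [0.4728, -0.0235, 0.049]
ee_rot: [0.0, -0.007, 1.0, -0.0]
contact_force: [-0.2, -0.6, 0.8]
width: -0.0001
gripper_force: 0.0
```

```bash
python3 go.py .472 -.0225 .050 90.5
```

```text
delta [ 0.002   0.0026 -0.0025] turn [-0.      0.0012  0.0087]
pos [ 0.4728 -0.0235  0.049 ] yaw 90.76 F [-0.17 -0.63  0.76] M [-0.022 -0.011 -0.032] w -0.0001 3.4 q6 -1.781 g 0.0
```

Request:
carry_out --delta_pos '[[0, 0, 0.003], [0, 0, 0.006], [0, 0, 0.009], [0, 0, 0.009]]' --turn '[[0, 0, 0], [0, 0, 0], [0, 0, 0], [0, 0, 0]]' --claw '[1, 1, 1, 1]'

```text
clock: 3.8
position: [0.4724, -0.0236, 0.0449]
ee_rot: [-0.0, -0.007, 1.0, 0.0]
contact_force: [-0.5, 0.2, 0.1]
width: -0.0001
gripper_force: 0.0
```

```bash
python3 go.py .472 -.0225 .050 90.5
```

```text
delta [ 0.0009  0.0027 -0.0128] turn [ 0.0003 -0.0008  0.0083]
pos [ 0.4724 -0.0236  0.0449] yaw 90.75 F [-0.45  0.17  0.14] M [ 0.006 -0.024  0.002] w -0.0001 3.8 q6 -1.781 g 0.0
```

```bash
python3 - <<'E'
from h import *
w=manip.get_image('wrist');save(w,'w1.png',(180,130,480,340),2.5);a=manip.get_image('top')
print(w['z_map'][205:250:6,240:330:8].round(3))
M=w['world_to_cam']
def proj(p):
    c=M@np.append(p,1);t=np.arctan2(np.hypot(c[0],c[1]),c[2]);k=t/np.hypot(c[0],c[1])*w['fx'];return (c[0]*k+w['cx'],c[1]*k+w['cy'],c[2])
print(proj([.4724,-.0236,.0449]),proj([.472,-.0225,.054]),proj([.4702,.1112,.054]))
E
```

```text
[[0.175 0.175 0.175 0.175 0.174 0.175 0.176 0.175 0.176 0.175 0.174 0.175]
 [0.176 0.175 0.175 0.176 0.176 0.175 0.176 0.176 0.176 0.176 0.175 0.175]
 [0.176 0.176 0.177 0.177 0.177 0.177 0.176 0.175 0.176 0.176 0.177 0.177]
 [0.177 0.169 0.17  0.171 0.172 0.17  0.171 0.17  0.171 0.172 0.179 0.179]
 [0.179 0.17  0.171 0.171 0.171 0.171 0.171 0.171 0.171 0.172 0.178 0.179]
 [0.179 0.172 0.172 0.    0.172 0.173 0.172 0.172 0.171 0.172 0.179 0.18 ]
 [0.18  0.172 0.172 0.172 0.144 0.146 0.144 0.146 0.174 0.172 0.18  0.18 ]
 [0.181 0.173 0.174 0.172 0.138 0.139 0.138 0.138 0.173 0.174 0.181 0.181]]
(np.float64(283.85118474769126), np.float64(234.49089603028523), np.float64(0.18097241121529017)) (np.float64(285.92961977322693), np.float64(239.861951019777), np.float64(0.17208352893502232)) (np.float64(499.3217597290177), np.float64(234.14555526051782), np.float64(0.17218372688816633))
```

View pics/w1.png

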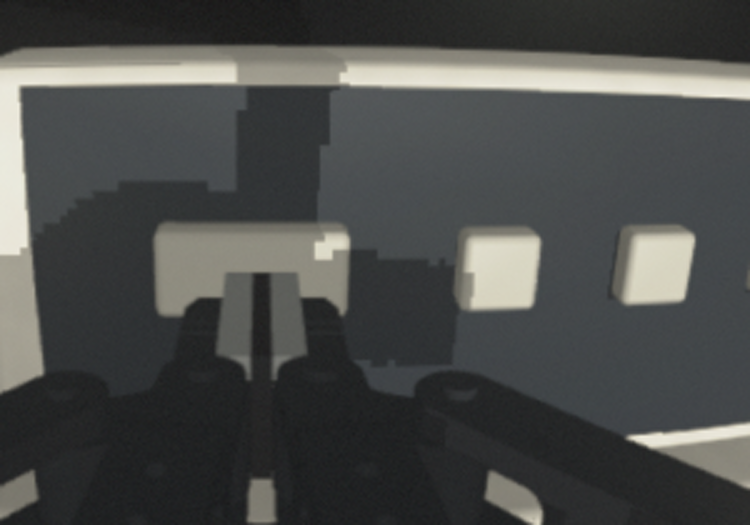

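```bash
python3 - <<'E'
from h import *
w=manip.get_image('wrist');I=np.linalg.inv(w['world_to_cam'])
def wp(u,v):
    z=w['z_map'][v,u];x,y=u-w['cx'],v-w['cy'];r=np.hypot(x,y);t=r/w['fx'];k=z*np.tan(t)/r
    return (I@[x*k,y*k,z,1])[:3].round(4)
for u in (274,284,296):
  for v in (225,233,240,243,250,260): print(u,v,wp(u,v),w['z_map'][v,u])
print(manip.get_state()['position'])
b=manip.get_image('side');v,u=np.mgrid[0:420,0:560]
save(b,'side1.png',(260,160,400,290),4.5)
E
```

```text
274 225 [ 0.4639 -0.0289  0.0539] 0.17020258
274 233 [ 0.4685 -0.0289  0.0536] 0.17164178
274 240 [ 0.4626 -0.0282  0.0785] 0.14607258
274 243 [ 0.4623 -0.0281  0.0827] 0.14192258
274 250 [ 0.4625 -0.0279  0.0902] 0.13476141
274 260 [ 0.4625 -0.0276  0.0999] 0.12532564
284 225 [ 0.464  -0.0236  0.0534] 0.1707376
284 233 [ 0.4685 -0.0236  0.0536] 0.17169394
284 240 [ 0.4626 -0.0237  0.0784] 0.1461832
284 243 [ 0.4631 -0.0237  0.0808] 0.14399153
284 250 [ 0.4627 -0.0237  0.0895] 0.13544555
284 260 [ 0.463  -0.0237  0.0987] 0.12670977
296 225 [ 0.4643 -0.0173  0.0523] 0.17190358
296 233 [ 0.4681 -0.0173  0.0543] 0.17089136
296 240 [ 0.4626 -0.0182  0.0782] 0.14636505
296 243 [ 0.4624 -0.0184  0.0823] 0.14239241
296 250 [ 0.4626 -0.0186  0.0896] 0.1353865
296 260 [ 0.4627 -0.019   0.0993] 0.12600955
[ 0.47257769 -0.02357687  0.04505102]
```

View pics/side1.png

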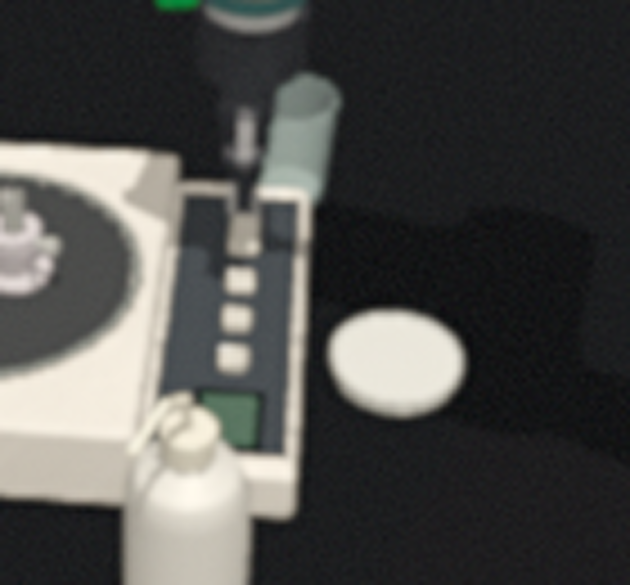

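```bash
python3 - <<'E'
from h import *
print(manip.pinch_z,[x for x in dir(manip) if x[0]!='_'])
s=manip.get_state();print(s)
E
```

```text
0.0187 ['MotionError', 'get_image', 'get_state', 'pinch_z', 'place_of', 'sign_off', 'spot_in']
{'clock': 4.0, 'qpos': array([-1.97096774e-01,  2.76262038e-01,  1.95230816e+00,  1.29985784e-04,
        9.13017885e-01, -1.78110754e+00]), 'qd': array([ 0.00012324, -0.00186326, -0.00159887,  0.0001578 , -0.00059978,
        0.00018844]), 'effort': array([-3.52817944e-03, -3.53079915e+01, -1.82420558e+01, -2.67523467e-05,
        2.42153488e-03,  1.87387138e-05]), 'position': array([ 0.47260909, -0.02356365,  0.04508271]), 'ee_rot': array([ 1.26451886e-05, -6.56743738e-03,  9.99978433e-01,  4.99061310e-05]), 'contact_force': array([0.70407806, 0.24978888, 0.1176778 ]), 'moment': array([0.04911488, 0.009162  , 0.02611053]), 'gripper_force': 0.0, 'width': -0.00019046672507265128}
```

Request:
carry_out --delta_pos '[[0, 0, 0.012], [0, 0, 0.025], [0, 0, 0.025]]' --turn '[[0, 0, 0], [0, 0, 0], [0, 0, 0]]' --claw '[1, 1, 1]'

```text
clock: 4.3
position: [0.4718, -0.0234, 0.0342]
ee_rot: [-0.001, -0.007, 1.0, 0.0]
contact_force: [-0.2, 0.0, 0.1]
width: -0.0001
gripper_force: 0.0
```

Request:
carry_out --delta_pos '[[0, 0, 0.01], [0, 0, 0.015], [0, 0, 0.02], [0, 0, 0.025], [0, 0, 0.025]]' --turn '[[0, 0, 0], [0, 0, 0], [0, 0, 0], [0, 0, 0], [0, 0, 0]]' --claw '[1, 1, 1, 1, 1]'

```text
clock: 4.8
position: [0.4726, -0.0236, 0.025]
ee_rot: [-0.0, -0.007, 1.0, 0.0]
contact_force: [-1.2, 0.1, 2.4]
width: 0.0001
gripper_force: 0.9
```

```bash
cat > wt.py <<'E'
from h import *
w=manip.get_image('wrist');I=np.linalg.inv(w['world_to_cam'])
def wp(u,v):
    z=w['z_map'][v,u];x,y=u-w['cx'],v-w['cy'];r=np.hypot(x,y);t=r/w['fx'];k=z*np.tan(t)/r
    return (I@[x*k,y*k,z,1])[:3].round(4)
if __name__=='__main__':
  for v in (225,231,236,240,243): print(v,wp(276,v),wp(292,v))
E
python3 wt.py; python3 go.py .472 -.0225 .02 90.5
```

```text
225 [ 0.4597 -0.0276  0.0463] [ 0.4598 -0.0198  0.0458]
231 [ 0.4626 -0.0275  0.0467] [ 0.4624 -0.0198  0.047 ]
236 [ 0.4633 -0.0274  0.0516] [ 0.463  -0.0199  0.0522]
240 [ 0.4622 -0.0272  0.0596] [ 0.4627 -0.02    0.0581]
243 [ 0.4627 -0.0272  0.0619] [ 0.4629 -0.0201  0.0613]
delta [0.0014 0.0027 0.0129] turn [0.0001 0.     0.0086]
pos [ 0.4726 -0.0236  0.0252] yaw 90.76 F [-0.21  0.45  1.78] M [ 0.014  0.086 -0.006] w -0.0001 4.85 q6 -1.781 g 0.9053999930620193
```

Request:
carry_out --delta_pos '[[0, 0, 0.003], [0, 0, 0.006], [0, 0, 0.008], [0, 0, 0.008]]' --turn '[[0, 0, 0], [0, 0, 0], [0, 0, 0], [0, 0, 0]]' --claw '[1, 1, 1, 1]'

```text
clock: 5.25
position: [0.4726, -0.0236, 0.0222]
ee_rot: [0.0, -0.007, 1.0, 0.0]
contact_force: [-1.1, -0.1, 6.0]
width: 0.0002
gripper_force: 2.6
```

```bash
python3 wt.py; python3 go.py .472 -.0225 .02 90.5
```

```text
225 [ 0.4586 -0.0275  0.0467] [ 0.4586 -0.0199  0.0462]
231 [ 0.4616 -0.0275  0.0468] [ 0.4612 -0.0199  0.0476]
236 [ 0.4631 -0.0274  0.0496] [ 0.463  -0.0199  0.0494]
240 [ 0.4625 -0.0273  0.0561] [ 0.4625 -0.02    0.0558]
243 [ 0.4626 -0.0272  0.0595] [ 0.4625 -0.0201  0.0593]
delta [0.0014 0.0027 0.0056] turn [0.0001 0.0004 0.0085]
pos [ 0.4726 -0.0236  0.0222] yaw 90.75 F [-2.01 -0.03  5.24] M [0.014 0.217 0.004] w 0.0 5.3 q6 -1.781 g 2.6806023716926575
```

Request:
carry_out --delta_pos '[[0, 0, 0.003], [0, 0, 0.003]]' --turn '[[0, 0, 0], [0, 0, 0]]' --claw '[1, 1]'

```text
clock: 5.5
position: [0.4726, -0.0236, 0.022]
ee_rot: [0.0, -0.007, 1.0, -0.0]
contact_force: [-4.0, 1.0, 13.5]
width: -0.0001
gripper_force: 7.1
```

```bash
python3 go.py .472 -.0225 .02 90.5;python3 go.py .4702 .1112 .05 90.5
```

```text
delta [0.0016 0.0027 0.005 ] turn [-0.0001  0.0009  0.0088]
pos [ 0.4726 -0.0236  0.022 ] yaw 90.76 F [-3.98  0.95 13.48] M [ 0.068  0.644 -0.001] w -0.0001 5.5 q6 -1.781 g 7.053409275664535
delta [ 0.0016  0.3369 -0.07  ] turn [-0.0001  0.0009  0.0088]
pos [ 0.4726 -0.0236  0.022 ] yaw 90.76 F [-3.98  0.95 13.48] M [ 0.068  0.644 -0.001] w -0.0001 5.5 q6 -1.781 g 7.053409275664535
```

Request:
carry_out --delta_pos '[[0, 0, -0.035], [0, 0, -0.07], [0, 0.1, -0.075], [0, 0.22, -0.075], [0, 0.337, -0.075], [0, 0.337, -0.075], [0, 0.337, -0.075]]' --turn '[[0, 0, 0], [0, 0, 0], [0, 0, 0], [0, 0, 0], [0, 0, 0], [0, 0, 0], [0, 0, 0]]' --claw '[1, 1, 1, 1, 1, 1, 1]'

```text
clock: 6.2
position: [0.4706, 0.1121, 0.0505]
ee_rot: [-0.0, -0.008, 1.0, -0.0]
contact_force: [-0.1, -0.3, -0.7]
width: 0.0001
gripper_force: 0.0
```

```bash
python3 go.py .4702 .1112 .0255 90.5; python3 - <<'E'
from h import *
a=manip.place_of('wrist','key_stop_top'),manip.place_of('wrist','key_release_top');print(a)
E
```

```text
delta [ 0.0009 -0.0022  0.0624] turn [-0.0007 -0.0002  0.0146]
pos [0.4706 0.1121 0.0505] yaw 90.94 F [-0.07 -0.26 -0.69] M [ 0.001 -0.004 -0.04 ] w 0.0001 6.2 q6 -1.497 g 0.0
([{'point': [0.4695, -0.0235, 0.0521], 'score': 0.61}], [{'point': [0.4706, 0.1073, 0.0507], 'score': 0.97}])
```

Request:
carry_out --delta_pos '[[0, -0.005, 0.04], [0, -0.005, 0.06], [0, -0.005, 0.068], [0, -0.005, 0.074], [0, -0.005, 0.077], [0, -0.005, 0.077]]' --turn '[[0, 0, 0], [0, 0, 0], [0, 0, 0], [0, 0, 0], [0, 0, 0], [0, 0, 0]]' --claw '[1, 1, 1, 1, 1, 1]'

```text
clock: 6.9
position: [0.4705, 0.1077, 0.022]
ee_rot: [-0.0, -0.007, 1.0, -0.001]
contact_force: [-4.8, -3.1, 17.2]
width: -0.0005
gripper_force: 8.8
```

Request:
carry_out --delta_pos '[[0, 0, -0.1], [0, 0, -0.2], [-0.05, -0.05, -0.3], [-0.15, -0.1, -0.36], [-0.25, -0.118, -0.36], [-0.36, -0.118, -0.36], [-0.392, -0.118, -0.36], [-0.392, -0.118, -0.36], [-0.392, -0.118, -0.36]]' --turn '[[0, 0, 0], [0, 0, 0], [0, 0, 0], [0, 0, 0], [0, 0, 0], [0, 0, 0], [0, 0, 0], [0, 0, 0], [0, 0, 0]]' --claw '[1, 1, -1, -1, -1, -1, -1, -1, -1]'

```text
clock: 7.8
position: [0.6266, 0.0641, 0.1632]
ee_rot: [-0.001, -0.006, 1.0, 0.0]
contact_force: [-0.8, 0.2, 0.4]
width: 0.0852
gripper_force: 0.0
```

```bash
python3 go.py .627 .062 .1 90.5; python3 - <<'E'
from h import *
w=manip.get_image('wrist');save(w,'w2.png',(150,100,430,310),2.8)
for n in('spindle_end','spindle_flat','collar','thumbscrew','unit'):
    d=manip.place_of('wrist',n);print(n,[(np.round(x['point'],4).tolist(),round(x['score'],2)) for x in d[:2]])
E
```

```text
delta [-0.0014 -0.0052  0.1581] turn [ 0.0006 -0.0057  0.0081]
pos [0.6266 0.0641 0.1632] yaw 90.74 F [-0.78  0.19  0.39] M [ 0.064  0.011 -0.041] w 0.0852 7.8 q6 -1.593 g 0.0
spindle_end [([0.6254, 0.0578, 0.1433], 0.95), ([0.4704, 0.1083, 0.0501], 0.18)]
spindle_flat [([0.6204, 0.0534, 0.1299], 0.63), ([0.662, -0.1369, 0.0014], 0.26)]
collar [([0.6286, 0.0599, 0.1006], 0.89), ([0.4716, 0.1063, 0.0513], 0.27)]
thumbscrew [([0.6013, 0.0693, 0.101], 0.97), ([0.6257, 0.0576, 0.099], 0.64)]
unit [([0.6268, 0.0652, -0.0002], 0.71)]
```

View pics/w2.png

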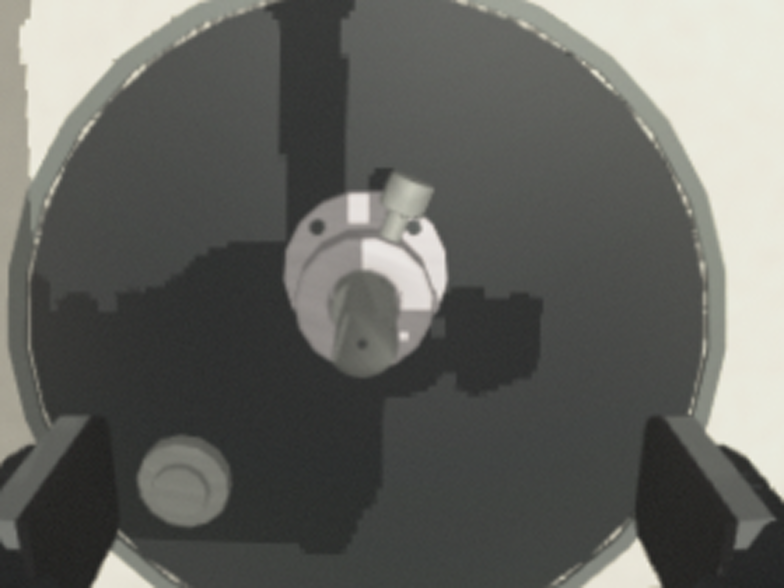

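The spindle end is at about px (280,223), the thumbscrew at (296,168), and the flat seems to face the front-right. I'll segment the top face to get its angle.

```bash
cat > seg.py <<'E'
from h import *
w=manip.get_image('wrist');I=np.linalg.inv(w['world_to_cam']);print('clk',manip.get_state()['clock'])
v,u=np.mgrid[0:420,0:560];z=w['z_map'];x,y=u-w['cx'],v-w['cy'];r=np.hypot(x,y)+1e-9;k=np.tan(r/w['fx'])/r
def atz(u,v,Z):
    x,y=u-w['cx'],v-w['cy'];r=np.hypot(x,y)+1e-9;k=np.tan(r/w['fx'])/r
    d=I[:3,:3]@np.array([x*k,y*k,np.ones_like(x*k)]);return I[:3,3:4]+d*(Z-I[2,3])/d[2]
P=np.einsum('ij,jvu->ivu',I,np.array([x*k*z,y*k*z,z,np.ones_like(z)]))
s=(abs(P[0]-.625)<.015)&(abs(P[1]-.06)<.015)&(P[2]>.1385)&(P[2]<.148)
uu,vv=u[s].astype(float),v[s].astype(float);print(s.sum(),uu.mean(),vv.mean(),P[2][s].mean())
Q=atz(uu,vv,.142)[:2].T
h=cv2.convexHull(Q.astype(np.float32))[:,0]
# fit D: centre c, angle a ; area overlap
from scipy.optimize import minimize
g=np.mgrid[0:420,0:560];b=(abs(u-uu.mean())<25)&(abs(v-vv.mean())<25);G=atz(u[b].astype(float),v[b].astype(float),.142)[:2].T;S=s[b]
def cost(p):
    d=G-p[:2];rr=np.hypot(*d.T);n=d@[-np.cos(p[2]),-np.sin(p[2])]
    m=1/(1+np.exp(np.clip(np.maximum(rr-.008,n-.0055)/.0003,-50,50)));return ((m-S)**2).sum()
best=min((minimize(cost,[*Q.mean(0),a],method='Nelder-Mead',options=dict(xatol=1e-5,fatol=1e-4,maxiter=2000)) for a in np.radians(range(0,360,30))),key=lambda r:r.fun)
print('centre',best.x[:2].round(4),'spindle ang',np.degrees(best.x[2]).round(1),best.fun)
if __name__=='__main__':
  c=w['image'][190:245,250:310,::-1].astype(float);c=np.clip(c*1.8,0,255).astype(np.uint8)
  cv2.imwrite('pics/d.png',cv2.resize(c,None,fx=10,fy=10,interpolation=cv2.INTER_CUBIC))
E
python3 seg.py
```

```text
clk 8.15
484 279.58264462809916 220.3285123966942 0.14163013933032498
centre [0.6264 0.0609] spindle ang 75.8 28.356137114647133
```

View pics/d.png

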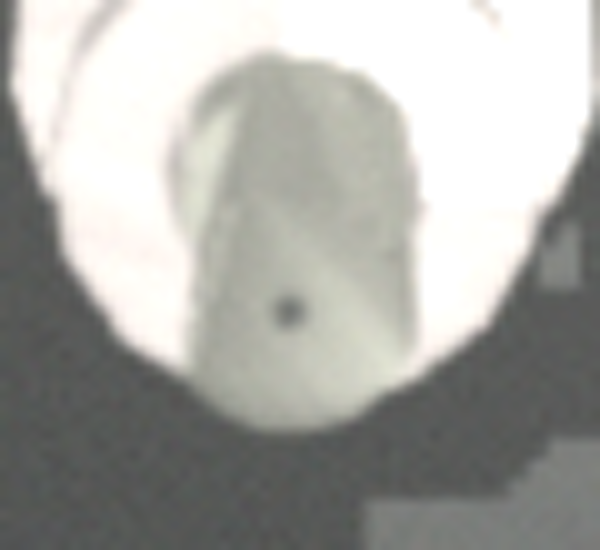

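Depth fit and the lit ledge sliver at the left both put the flat near 75°, facing −y. I'll turn the fingers to match and descend with them open.

Request:
carry_out --delta_pos '[[0, -0.004, 0], [0, -0.004, 0.03], [0, -0.004, 0.08], [0, -0.004, 0.14], [0, -0.004, 0.183], [0, -0.004, 0.183], [0, -0.004, 0.183]]' --turn '[[0, 0, 0.25], [0, 0, 0.52], [0, 0, 0.52], [0, 0, 0.52], [0, 0, 0.52], [0, 0, 0.52], [0, 0, 0.52]]' --claw '[-1, -1, -1, -1, -1, -1, -1]'

```text
clock: 8.85
position: [0.6283, 0.0626, 0.091]
ee_rot: [0.0, 0.129, 0.992, 0.0]
contact_force: [-0.2, -0.6, 0.5]
width: 0.0856
gripper_force: 0.0
```

```bash
python3 go.py .6268 .0622 .090 75
```

```text
delta [ 0.0033 -0.0018  0.0026] turn [0.0002 0.0002 0.0054]
pos [0.6283 0.0626 0.091 ] yaw 75.16 F [-0.25 -0.63  0.51] M [-0.031 -0.001  0.024] w 0.0856 8.85 q6 -1.323 g 0.0
```

Request:
carry_out --delta_pos '[[0.003, -0.002, 0.002], [0.003, -0.002, 0.002], [0.003, -0.002, 0.002], [0.003, -0.002, 0.002], [0.003, -0.002, 0.002], [0.003, -0.002, 0.002], [0.003, -0.002, 0.002], [0.003, -0.002, 0.002]]' --turn '[[0, 0, 0], [0, 0, 0], [0, 0, 0], [0, 0, 0], [0, 0, 0], [0, 0, 0], [0, 0, 0], [0, 0, 0]]' --claw '[1, 1, 1, 1, 1, 1, 1, 1]' --force 40

```text
clock: 9.65
position: [0.627, 0.0617, 0.0904]
ee_rot: [0.0, 0.129, 0.992, -0.0]
contact_force: [-0.8, -2.3, 3.6]
width: 0.0124
gripper_force: 39.5
```

```bash
python3 go.py .6268 .0622 .090 75; python3 wt.py
```

```text
delta [0.0007 0.0011 0.0009] turn [-0.0007  0.0009  0.0053]
pos [0.627  0.0617 0.0904] yaw 75.16 F [-0.84 -2.33  3.6 ] M [-0.315  0.194 -0.03 ] w 0.0124 9.65 q6 -1.324 g 39.537946209311485
225 [0.6133 0.0616 0.1121] [0.6155 0.069  0.1116]
231 [0.6162 0.0608 0.1122] [0.6185 0.0683 0.1114]
236 [0.6194 0.0599 0.1104] [0.622  0.0674 0.109 ]
240 [0.6187 0.0603 0.1178] [0.6223 0.0672 0.1133]
243 [0.6191 0.0602 0.1204] [0.6225 0.0671 0.1168]
```

Width is 12.4 mm, well under 16, so the fingers are on the flat. Now I'll turn it in three calls, letting the finger centre orbit the axis.

Request:
carry_out --delta_pos '[[-0.0005, 0, 0], [-0.0009, -0.0001, 0], [-0.0013, -0.0003, 0], [-0.0013, -0.0003, 0]]' --turn '[[0, 0, 0.277], [0, 0, 0.553], [0, 0, 0.83], [0, 0, 0.83]]' --claw '[1, 1, 1, 1]'

```text
clock: 10.1
position: [0.6272, 0.0611, 0.0904]
ee_rot: [0.0, 0.34, 0.94, -0.0]
contact_force: [-1.8, -3.6, 5.7]
width: 0.0122
gripper_force: 39.8
```

```bash
python3 go.py .6276 .0613 .090 50.2
```

```text
delta [-0.0004  0.0009  0.0009] turn [-0.0015  0.0012  0.0016]
pos [0.6272 0.0611 0.0904] yaw 50.25 F [-1.85 -3.57  5.66] M [-0.467  0.262 -0.05 ] w 0.0122 10.1 q6 -0.889 g 39.75811041891575
```

Request:
carry_out --delta_pos '[[-0.0005, 0, 0], [-0.0009, -0.0001, 0], [-0.0013, -0.0003, 0], [-0.0013, -0.0003, 0]]' --turn '[[0, 0, 0.277], [0, 0, 0.553], [0, 0, 0.83], [0, 0, 0.83]]' --claw '[1, 1, 1, 1]'

```text
clock: 10.5
position: [0.6273, 0.0605, 0.0903]
ee_rot: [0.0, 0.535, 0.845, -0.001]
contact_force: [-2.8, -2.7, 5.5]
width: 0.0124
gripper_force: 39.8
```

```bash
python3 go.py .6277 .0606 .090 0.5
```

```text
delta [-0.0002  0.0011  0.0009] turn [-0.0017  0.0023  0.8292]
pos [0.6273 0.0605 0.0903] yaw 25.38 F [-2.81 -2.7   5.5 ] M [-0.531  0.395 -0.045] w 0.0124 10.5 q6 -0.456 g 39.82312895357609
```

Request:
carry_out --delta_pos '[[-0.0005, 0, 0], [-0.0009, 0.0001, 0], [-0.0013, 0.0004, 0], [-0.0013, 0.0004, 0], [-0.0013, 0.0004, 0]]' --turn '[[0, 0, 0.277], [0, 0, 0.553], [0, 0, 0.83], [0, 0, 0.83], [0, 0, 0.83]]' --claw '[1, 1, 1, 1, 1]'

```text
clock: 11.0
position: [0.627, 0.06, 0.0903]
ee_rot: [-0.0, 0.703, 0.711, -0.001]
contact_force: [-3.9, -3.6, 6.3]
width: 0.0122
gripper_force: 39.9
```

```bash
python3 go.py .6277 .0606 .130 0.5
```

```text
delta [ 0.0014  0.0016 -0.0991] turn [-0.0035  0.0032  0.0037]
pos [0.627  0.06   0.0903] yaw 0.61 F [-3.86 -3.58  6.31] M [-0.574  0.477 -0.056] w 0.0122 11.0 q6 -0.024 g 39.927398934960365
```

Request:
carry_out --delta_pos '[[0, 0, 0], [0, 0, 0], [0, 0, 0], [0, 0, 0], [0, 0, -0.06], [0, 0, -0.13], [0, 0, -0.18], [0, 0, -0.18], [0, 0, -0.18], [0, 0, -0.18], [0, 0, -0.18]]' --turn '[[0, 0, 0], [0, 0, 0], [0, 0, 0], [0, 0, 0], [0, 0, 0], [0, 0, 0], [0, 0, 0], [0, 0, -0.28], [0, 0, -0.56], [0, 0, -0.84], [0, 0, -1]]' --claw '[-0.3, -1, -1, -1, -1, -1, -1, -1, -1, -1, -1]'

```text
clock: 12.1
position: [0.6281, 0.0612, 0.1618]
ee_rot: [-0.0, 0.494, 0.869, 0.0]
contact_force: [0.1, 0.2, -0.4]
width: 0.0851
gripper_force: 0.0
```

Request:
carry_out --delta_pos '[[0, 0, 0], [0, 0, 0], [0, 0, 0], [0, 0, 0], [0, 0, 0]]' --turn '[[0, 0, -0.28], [0, 0, -0.56], [0, 0, -0.84], [0, 0, -1], [0, 0, -1]]' --claw '[-1, -1, -1, -1, -1]'

```text
clock: 12.6
position: [0.6281, 0.0612, 0.1617]
ee_rot: [-0.0, 0.255, 0.967, 0.0]
contact_force: [1.3, -0.3, -0.1]
width: 0.0856
gripper_force: 0.0
```

Request:
carry_out --delta_pos '[[0, 0, 0], [0, 0, 0], [0, 0, 0]]' --turn '[[0, 0, -0.25], [0, 0, -0.33], [0, 0, -0.33]]' --claw '[-1, -1, -1]'

```text
clock: 12.9
position: [0.6281, 0.0611, 0.1618]
ee_rot: [-0.0, 0.171, 0.985, 0.0]
contact_force: [-0.4, 0.1, -0.2]
width: 0.0855
gripper_force: 0.0
```

```bash
sed -i 's/pics.d.png/pics\/d2.png/;s/190:245,250:310/150:250,240:340/;s/fx=10,fy=10/fx=6,fy=6/' seg.py; python3 seg.py; python3 go.py .6262 .0602 .07 70; python3 - <<'E'
from h import *
for n in('spindle_end','spindle_flat','collar','thumbscrew'):
    d=manip.place_of('wrist',n);print(n,[(np.round(x['point'],4).tolist(),round(x['score'],2)) for x in d[:2]])
E
```

```text
clk 12.95
488 282.7172131147541 221.73565573770492 0.14163139449305276
centre [0.6264 0.061 ] spindle ang -0.5 27.184657095105003
delta [ 0.0037 -0.0037  0.2295] turn [ 0.0003 -0.0001  0.0079]
pos [0.6281 0.0611 0.1618] yaw 70.24 F [-0.23 -0.3  -0.04] M [-0.019  0.023  0.004] w 0.0855 12.95 q6 -1.239 g 0.0
spindle_end [([0.6271, 0.0568, 0.1422], 0.9)]
spindle_flat []
collar [([0.6281, 0.06, 0.1022], 0.72)]
thumbscrew [([0.5986, 0.0723, 0.1015], 0.86)]
```

View pics/d2.png

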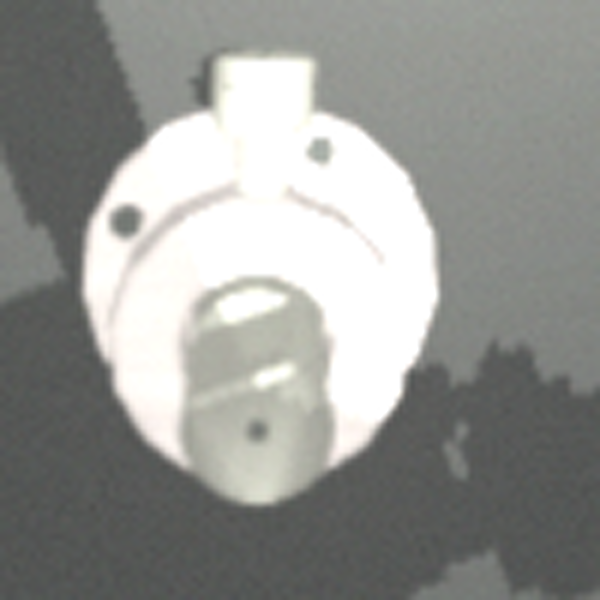

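The flat now faces the keypad (fit −0.5°, fingers were at 0.6°), and the thumbscrew lies straight up in the image, so the collar is at about −21°. Next I'll go down on the collar's ±y sides.

Request:
carry_out --delta_pos '[[0.004, -0.0025, 0.08], [0.004, -0.0025, 0.16], [0.004, -0.0025, 0.22], [0.004, -0.0025, 0.25], [0.004, -0.0025, 0.25], [0.004, -0.0025, 0.25]]' --turn '[[0, 0, 0.04], [0, 0, 0.04], [0, 0, 0.04], [0, 0, 0.04], [0, 0, 0.04], [0, 0, 0.04]]' --claw '[-1, -1, -1, -1, -1, -1]'

```text
clock: 13.75
position: [0.6271, 0.0605, 0.0627]
ee_rot: [0.001, 0.181, 0.983, 0.0]
contact_force: [0.8, 0.3, 0.7]
width: 0.0857
gripper_force: 0.0
```

Request:
carry_out --delta_pos '[[0, 0, 0], [0, 0, 0], [0, 0, 0], [0, 0, 0], [0, 0, 0], [0, 0, 0]]' --turn '[[0, 0, 0], [0, 0, 0], [0, 0, 0], [0, 0, 0], [0, 0, 0], [0, 0, 0]]' --claw '[1, 1, 1, 1, 1, 1]' --force 25

```text
clock: 14.35
position: [0.6267, 0.0606, 0.0628]
ee_rot: [0.001, 0.181, 0.984, 0.0]
contact_force: [-0.8, 0.4, 5.1]
width: 0.0348
gripper_force: 25.0
```

```bash
python3 go.py .6263 .0607 .062 90.5
```

```text
delta [ 0.001  -0.      0.0021] turn [ 5.000e-04  2.600e-03 -7.114e-01]
pos [0.6267 0.0606 0.0628] yaw 69.16 F [-0.81  0.42  5.13] M [-0.004  0.162 -0.03 ] w 0.0348 14.35 q6 -1.221 g 24.987759701907635
```

Request:
carry_out --delta_pos '[[0, 0, -0.005], [0, 0, -0.005], [0, 0, -0.005], [0, 0, -0.005], [0, 0, -0.005], [0, 0, -0.005]]' --turn '[[0, 0, 0], [0, 0, -0.2], [0, 0, -0.45], [0, 0, -0.711], [0, 0, -0.711], [0, 0, -0.711]]' --claw '[1, 1, 1, 1, 1, 1]'

```text
clock: 14.95
position: [0.6259, 0.0606, 0.0634]
ee_rot: [-0.0, -0.003, 1.0, 0.0]
contact_force: [-0.8, -1.1, -1.3]
width: 0.0348
gripper_force: 25.0
```

```bash
python3 go.py .6263 .0607 .0868 90.5;python3 - <<'E'
from h import *
w=manip.get_image('wrist');c=np.clip(w['image'][130:260,220:350,::-1].astype(float)*1.6,0,255);cv2.imwrite('pics/w3.png',cv2.resize(c.astype(np.uint8),None,fx=4.5,fy=4.5,interpolation=cv2.INTER_CUBIC));print(w['cx'],w['cy'])
d=manip.place_of('wrist','thumbscrew');print(d[:1])
E
```

```text
delta [-0.001   0.0004 -0.0584] turn [ 0.0002 -0.0016 -0.0059]
pos [0.6259 0.0606 0.0634] yaw 90.32 F [-0.79 -1.09 -1.27] M [ 0.001  0.025 -0.002] w 0.0348 14.95 q6 -1.591 g 25.00240668654442
284.11612703731345 201.91452615473077
[{'point': [0.5957, 0.0597, 0.1018], 'score': 0.59}]
```

View pics/w3.png

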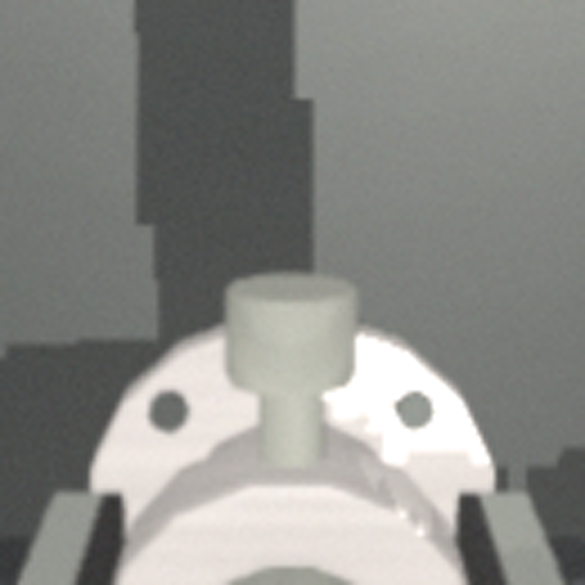

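Screw at px 284.7 lies within half a degree of the finger midline (284.4). Now I'll raise the collar.

Request:
carry_out --delta_pos '[[0, 0, -0.01], [0, 0, -0.025], [0, 0, -0.04], [0, 0, -0.052], [0, 0, -0.0585], [0, 0, -0.0585], [0, 0, -0.0585], [0, 0, -0.0585]]' --turn '[[0, 0, -0.005], [0, 0, -0.005], [0, 0, -0.005], [0, 0, -0.005], [0, 0, -0.005], [0, 0, -0.005], [0, 0, -0.005], [0, 0, -0.005]]' --claw '[1, 1, 1, 1, 1, 1, 1, 1]'

```text
clock: 15.85
position: [0.6259, 0.0606, 0.087]
ee_rot: [-0.0, -0.006, 1.0, 0.0]
contact_force: [0.0, -0.3, -0.3]
width: 0.0347
gripper_force: 25.0
```

```bash
python3 go.py .6263 .0607 .0868 90.5;python3 - <<'E'
from h import *
import wt
w=wt.w
c=np.clip(w['image'][130:260,220:350,::-1].astype(float)*1.6,0,255);cv2.imwrite('pics/w4.png',cv2.resize(c.astype(np.uint8),None,fx=4.5,fy=4.5,interpolation=cv2.INTER_CUBIC))
for v in(192,200,206,215,222,228,234,240,244,248,252,256,260,264,268): print(v,wt.wp(284,v),wt.wp(276,v),wt.wp(296,v))
for c in('wrist','side'):
  for n in('thumbscrew','collar'):print(c,n,manip.place_of(c,n)[:1])
E
```

```text
delta [-0.0009  0.0003  0.0005] turn [ 0.0002 -0.0011  0.0045]
pos [0.6259 0.0606 0.087 ] yaw 90.64 F [ 0.05 -0.28 -0.25] M [-0.008  0.008 -0.046] w 0.0347 15.85 q6 -1.596 g 24.994489811360836
192 [0.5919 0.0602 0.1285] [0.592  0.0569 0.1279] [0.592  0.0651 0.1275]
200 [0.5935 0.0602 0.135 ] [0.5939 0.0571 0.1339] [0.5941 0.065  0.1328]
206 [0.5957 0.0602 0.1359] [0.5964 0.0571 0.1336] [0.5966 0.065  0.1324]
215 [0.5998 0.0603 0.1343] [0.6001 0.0571 0.1337] [0.6002 0.0651 0.133 ]
222 [0.6041 0.0603 0.1304] [0.6151 0.0563 0.0975] [0.6157 0.0668 0.0956]
228 [0.6062 0.0604 0.1319] [0.6089 0.0569 0.1244] [0.6183 0.0668 0.0977]
234 [0.6089 0.0604 0.1316] [0.6088 0.0571 0.1318] [0.6092 0.0654 0.1306]
240 [0.6104 0.0604 0.1344] [0.6104 0.0572 0.1347] [0.6101 0.0652 0.1351]
244 [0.6112 0.0604 0.1368] [0.6113 0.0572 0.1367] [0.6117 0.0653 0.1356]
248 [0.6134 0.0604 0.1357] [0.6132 0.0572 0.1364] [0.6132 0.0653 0.1362]
252 [0.615  0.0605 0.1362] [0.6148 0.0572 0.1366] [0.615  0.0653 0.136 ]
256 [0.6213 0.0605 0.1261] [0.6173 0.0572 0.1351] [0.617  0.0654 0.1356]
260 [0.6215 0.0605 0.1301] [0.6214 0.0571 0.1303] [0.6213 0.0657 0.1302]
264 [0.6216 0.0605 0.1336] [0.6212 0.0572 0.1346] [0.6211 0.0655 0.1347]
268 [0.6213 0.0605 0.1381] [0.6218 0.0573 0.1373] [0.6213 0.0654 0.138 ]
wrist thumbscrew [{'point': [0.5981, 0.0623, 0.1257], 'score': 0.88}]
wrist collar [{'point': [0.6262, 0.064, 0.1262], 'score': 0.56}]
side thumbscrew [{'point': [0.471, 0.1121, 0.0568], 'score': 0.74}]
side collar [{'point': [0.6251, 0.0577, 0.0984], 'score': 0.46}]
```

View pics/w4.png

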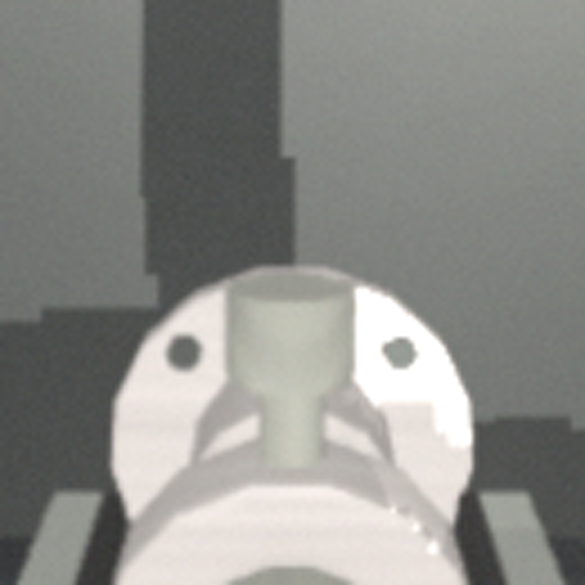

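Collar top reads z = 0.136 and the screw centre about 0.129, which is the target height. The flat behind it is square across its width. I'll firm up the grip, let it settle, and hand in.

Request:
carry_out --delta_pos '[[0, 0, 0], [0, 0, 0], [0, 0, 0], [0, 0, 0], [0, 0, 0]]' --turn '[[0, 0, 0], [0, 0, 0], [0, 0, 0], [0, 0, 0], [0, 0, 0]]' --claw '[1, 1, 1, 1, 1]' --force 40

```text
clock: 16.6
position: [0.6262, 0.0605, 0.0873]
ee_rot: [0.0, -0.006, 1.0, 0.0]
contact_force: [-0.3, 0.3, 0.1]
width: 0.0344
gripper_force: 40.8
```

```bash
python3 go.py .6263 .0607 .0868 90.5; python3 - <<'E'
import wt
for v in(206,248,252): print(wt.wp(280,v),wt.wp(290,v))
from rig import manip; print(manip.sign_off())
E
```

```text
delta [-0.0002  0.0004  0.0013] turn [0.0002 0.0001 0.0045]
pos [0.6262 0.0605 0.0873] yaw 90.63 F [-0.3   0.26  0.05] M [-0.011  0.052 -0.028] w 0.0344 16.6 q6 -1.596 g 40.830320566892624
[0.5966 0.0587 0.1339] [0.5962 0.0626 0.135 ]
[0.6136 0.0588 0.1361] [0.6132 0.0629 0.137 ]
[0.6153 0.0588 0.1362] [0.6152 0.0629 0.1363]
the job is handed in; nothing more can be done
None
```

I pressed the stop key and then the release key fully, turned the flat to face the keypad, and handed in with the arm steadily holding the collar 24 mm up (to about 1 mm), its thumbscrew half-way along the flat; the flat and screw look square to about 1–2°.

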